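# Swab into the vial, then rock the vial block out of its dock

## Task

Take the swab out of the rack, put it head down into the open vial in the aluminium block, right to the bottom, and let go of it. Then take the block by its upright grip and work it free of its dock by rocking it side to side (lean it a good five degrees to the left first, then as far to the right, seen from the robot); do not lift the dock off the bench. Finish while holding the block level and motionless just clear above its pocket, about a finger's breadth, with the swab still in the vial, the dock flat on the bench and everything else left where it stands.

Things in the scene. Friction and masses are not known exactly. Their poses are not given: they have to be found in the camera images.
- dock: Grey dry-bath dock standing loose on the bench on rubber feet, 160 (x) x 130 (y) x 40 mm, 1.8 kg; origin at the centre of its underside, z up, x away from the robot (yaw within 0.4 rad), y to the left. The block sits in the pocket in its top.
- pocket (a point): Centre of the pocket's floor, 20 mm above the dock's underside; axes as the dock's. Pocket 93 (x) x 66 (y) mm, 20 mm deep.
- catch_l (a point): Centre of the sprung steel roller in the pocket's left (+y) wall, 6 mm thick, along x, lying over the rim of the block's foot. Raised about 6 mm with about 10 to 20 N, this side of the block pops past it; the roller then springs in beneath and holds that side up about 8 mm.
- catch_r (a point): The same in the right (-y) wall. Leaning the block left raises its right side past this one; then leaning it right, about its held-up right edge, frees the left. Both rollers at once take more than the dock's weight: a straight pull lifts the dock.
- block: Aluminium vial block, 0.35 to 0.55 kg, seated in the pocket at the start, axes along the dock's. Origin at the centre of its underside, z up. Foot 90 (x) x 60 (y) x 3 mm, above it a body 90 x 56 mm up to z = 40. Play in the pocket 1.5 mm each way in x, 3 mm in y. Upright grip at x = +15, y = 0: 30 (x) x 22 (y) mm, z = 40 to 80. Open round vial at x = -30, y = 0.
- block_grip (a point): Point to take the block: inside the grip, at (15, 0, 64) mm in the block's frame. Fingers go on the grip's left and right faces, 22 mm apart; gripped so it can be tilted left and right with the gripper.
- vial_mouth (a point): Centre of the vial's mouth, 60 mm above the block's underside. White plastic, outer diameter 16, bore 12 mm, 52 mm deep.
- vial_floor (a point): Centre of the vial's inner floor, 8 mm above the block's underside.
- swab: White plastic swab standing head down in one of the rack's three holes, 108 mm long, 12 g. Origin at the tip of its head, z along it to the top. Head 7 mm thick (0 to 20 mm), shaft 6 mm, thicker handle 10 mm in diameter from 60 to 108 mm. It may lean up to 2 degrees in its hole. In the vial its handle starts 8 mm above the mouth and its top is 116 mm above the block's underside.
- rack: Grey plastic rack fixed to the bench, 60 (x) x 150 (y) x 50 mm, origin at the centre of its underside. Three holes, 8.8 mm wide and 40 mm deep, at y = -48, 0 and +48 mm in its frame. The swab stands in one, capped tubes in the others.
- tube_a: Capped sample tube in the rack, 76 mm tall, cap 15 mm in diameter; origin at its foot. To be left alone.
- tube_b: Capped sample tube in the rack like the other. To be left alone.
- jar: White closed jar, diameter 54, 75 mm tall, near the middle of the bench; origin at its underside. To be left alone.
- label_roll: Roll of blank labels standing on its end, diameter 80, 50 mm tall; origin at its underside. To be left alone.
- marker: Grey marker lying on the bench, 135 mm long, 16 mm thick; origin under its middle. To be left alone.
- mouse: Black computer mouse, 100 x 60 x 33 mm, origin at its underside. To be left alone.
- stapler: Stapler, 130 x 36 x 39 mm, origin at its underside. To be left alone.
There are look-alikes about, which are no part of the job. What is shaped like the block but purple is not meant.

How it is judged (in metres and radians):
On the way, in this order (a step that is already met when the one before it is completed fails the run):
1. the swab stands on the vial's floor, let go, the block still seated (distance between swab and vial_floor below 0.01 m and contact force between swab and the fingers below 0.05 N and z of block in the frame of dock below 0.023 m and angle between block's own z axis and vertical below 0.03 rad), for 0.2 s.
2. the block is leaned at least 3 degrees to the left in its pocket (angle between block's own z axis and vertical above 0.05 rad and z of block in the frame of dock below 0.038 m and distance between swab and vial_floor below 0.01 m and y of block_grip in the frame of dock above 0.003 m), for 0.05 s.
3. the block is leaned at least 3 degrees to the right in its pocket (angle between block's own z axis and vertical above 0.05 rad and z of block in the frame of dock below 0.038 m and distance between swab and vial_floor below 0.01 m and y of block_grip in the frame of dock below -0.003 m), for 0.05 s.
At the end, for the whole second after the job is handed in: Block held by the fingers (over 2 N), still, level within 7 deg, underside 3 to 45 mm above the dock's top, within 40 mm of the dock's centre, not touching the dock; swab tip within 10 mm of the vial floor, not touched by the fingers; dock flat on the bench (z of block in the frame of dock between 0.043 and 0.085 m and horizontal distance between block and dock below 0.04 m and angle between block's own z axis and vertical below 0.12 rad and linear speed of block below 0.02 m/s and contact force between block and dock below 0.05 N and contact force between block and the fingers above 2 N and distance between swab and vial_floor below 0.01 m and contact force between swab and the fingers below 0.05 N and height (world z) of dock below 0.004 m and angle between dock's own z axis and vertical below 0.03 rad); the arm keeps its last pose, push and grip.
It fails at once if the dock is lifted or tipped off the bench (over 12 mm or 0.12 rad) (height (world z) of dock above 0.012 m or angle between dock's own z axis and vertical above 0.12 rad).
It fails at once if the dock is shoved more than 60 mm (distance of dock from where it was at the start of the episode above 0.06 m).
It fails at once if the jar, a capped tube, the label roll, marker, mouse or stapler is moved more than 40 mm (distance of any of jar, tube_a, tube_b, label_roll, marker, mouse, stapler from where it was at the start of the episode above 0.04 m).
It also fails if it takes over 61 s, if anything falls off the work surface, if the arm or the gripper's body presses on something with over 40 N, if the wrist force passes 120 N, or if a joint passes its speed limit or range.

## Robot

A 6-joint arm with a two-finger parallel gripper is mounted at the origin on the work surface. World frame = base frame: x ahead of the robot, y to its left, z up, the work surface at z = 0. Lengths are in mm, angles in rad, forces in N, time in s.
With the tool pointing down it reaches from about 275 to 975 mm from the base axis. Payload 8.4 kg.
Tool frame: the origin (TCP) lies midway between the tips of the shut fingers; the grasp point (between the pads) lies 19 mm behind it; z points along the fingers, y is the line along which they close (so a half turn about z gives the same grasp; the last joint's range is limited). The gripper opens to 92 mm and grips with 3 to 60 N. Pads are 20 mm wide; open, the fingers measure 128 mm over their backs; the gripper's body (75 mm by 189 mm) begins 69 mm behind the grasp point.
Start: joints at [1.234, 0.353, 1.633, -0, 1.155, -0.002], TCP at [205.361, 590.3, 214.583] pointing down, gripper open.
Joint ranges: [-2.63, 2.63], [-0.92, 2.1], [0.06, 2.66], [-1.3, 4.44], [0, 2.69], [-3.02, 3.02]. Speed limits (rad/s): [2.22, 2.22, 2.79, 3.14, 3.14, 3.14].

## Interface

Orientations are given as a unit quaternion [x, y, z, w].
In Python, from station import telemetry, camera, env gives the robot as it stands.
- The arm moves only by the tool step_arm, never from a script. Its argument "series" is text: rows parted by semicolons, each of 4 numbers parted by spaces: the shift along the tool's x, y, z in cm, then the turn about the tool's z in degrees. A call has 1 to 12 rows; each row is the pose to reach, as a shift and turn from the pose commanded when the call began, along the tool's axes at that moment; what a row does not reach only later rows make up. A row lasts 1/10 s, in which the tool goes at most 50 mm and 8.59 degrees, less where a joint would pass 70% of its speed; a pose out of reach is approached as far as the arm can. A call with a gripper value outside its range is refused whole. "jaw" is the finger opening in cm, from 0 to 9.19, set as the call begins (left out, the last holds). The fingers move at their own pace and stop on an object; the grip force is fixed at half the most. Time passes only in rows, so rows that repeat a pose let the fingers close. It gives the time, the measured TCP pose, the force, the opening and the grip force at its end, in the units of the state.
- telemetry.sense(): the state, without advancing time (a new reading comes with each control period).
- camera(name): name is "scene" or "top" or "wrist"; returns a dict with "img" (480x640x3 uint8, red, green, blue), "depth" (480x640 float32, mm along the optical axis (not along the pixel's ray), 0 where there is no reading), "intrinsics" (3x3 intrinsics, pixels), "world_to_cam" (4x4, takes a point from world to camera coordinates); the wrist camera has in their place "tool_from_camera" (4x4, takes a point from camera to tool coordinates, whose origin is the TCP and whose axes are the flange's). Camera axes: x right, y down, z forward; pixel columns grow to the right and rows downward; lengths in mm; the calibration is good to about 2 mm. A picture is of the moment at which its call begins: read the wrist's pose just before it.
- env.hand_in(): hands the job in; it is judged then, once.
The state is a dict: "t": time; "joints": joint angles; "qd": joint speeds; "joint_efforts": joint torques, N m; "ee_pos": TCP position; "tool_rot": TCP orientation; "ft_force": force on the tool from outside, world axes, zero at the start; "torque": the same for the moment, N m; "finger_gap": finger opening in mm; "grip_force": force on a finger pad.
Only numpy, scipy, OpenCV 4.12 (cv2) and the standard library are available. Lean on these libraries where they do the work, as an engineer would, in place of code of your own. Each camera call takes 0.05 s, during which the arm holds its last target. There are 200 camera calls.

## Working session

There is one attempt and no reset: what is moved stays moved. The work goes in short steps, Python scripts to look and compute and a tool call to move; the robot and the scene stay as the last step left them, time stands still between calls to the robot, and variables do not carry over. Pictures are saved under pics/ and viewed, at most 10 in all, crops included, and the job is handed in when it is done.

Besides the shell and the picture viewer there is one more tool, called after "Request:" by a JSON object that holds its "method" and its "body". step_arm: Moves the arm, as the interface text tells. Its arguments: {"type":"object","properties":{"series":{"type":"string"},"jaw":{"type":"number"}},"required":["series"]}

```bash
mkdir -p pics; ls
python3 - <<'E'
from station import telemetry, camera, env
import cv2, numpy as np
s=telemetry.sense(); print({k:np.round(v,3) for k,v in s.items()})
for n in ["scene","top"]:
    c=camera(n); cv2.imwrite(f"pics/{n}0.png",c["img"][:,:,::-1]); np.savez(f"{n}0.npz",**c)
    print(n,c["intrinsics"],c["world_to_cam"])
E
```

```text
pics
{'t': np.float64(0.0), 'joints': array([ 1.234,  0.354,  1.634,  0.   ,  1.155, -0.002]), 'qd': array([ 0.   ,  0.002, -0.   ,  0.001, -0.001,  0.001]), 'joint_efforts': array([ 0.0000e+00, -5.9383e+01, -3.3423e+01,  7.0000e-02,  2.3000e-02,
       -0.0000e+00]), 'ee_pos': array([205.18 , 589.85 , 213.872]), 'tool_rot': array([ 0.167,  0.986, -0.001, -0.   ]), 'ft_force': array([-1.038, -0.571, -0.292]), 'torque': array([-0.033, -0.003,  0.012]), 'grip_force': np.float64(0.0), 'finger_gap': np.float64(92.118)}
scene [[496.00220181   0.         316.79326537]
 [  0.         496.00220181 240.26744058]
 [  0.           0.           1.        ]] [[ 1.65648113e-01  9.86071957e-01 -1.49264547e-02 -6.90431125e+01]
 [ 6.97283071e-01 -1.27811550e-01 -7.05308816e-01 -3.32187395e+02]
 [-6.97393018e-01  1.06425111e-01 -7.08743024e-01  1.47829034e+03]
 [ 0.00000000e+00  0.00000000e+00  0.00000000e+00  1.00000000e+00]]
top [[448.26403417   0.         318.989746  ]
 [  0.         448.26403417 238.31223514]
 [  0.           0.           1.        ]] [[ 1.26101378e-02 -9.99697215e-01  2.11296466e-02 -3.73207749e+01]
 [-9.85221345e-01 -1.60319564e-02 -1.70534097e-01  5.57876141e+02]
 [ 1.70821211e-01 -1.86669204e-02 -9.85125200e-01  1.10368586e+03]
 [ 0.00000000e+00  0.00000000e+00  0.00000000e+00  1.00000000e+00]]
```

View pics/scene0.png

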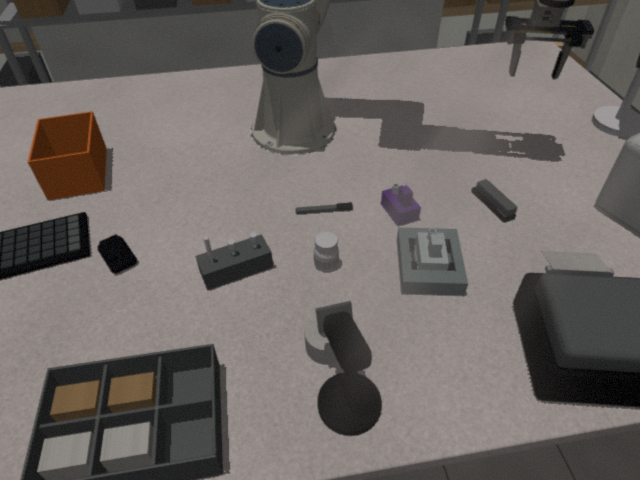

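View pics/top0.png

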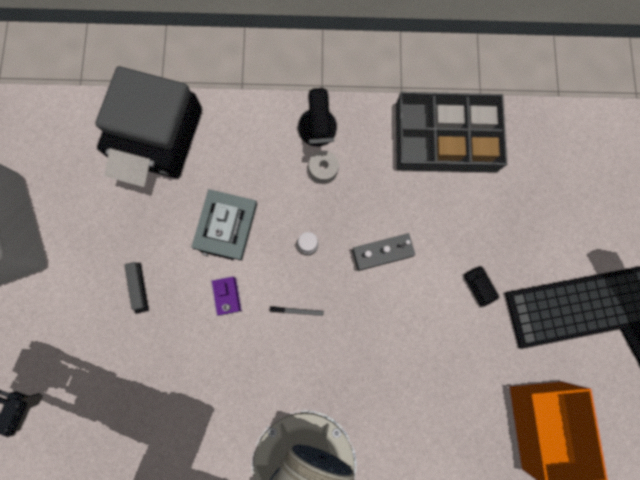

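Candidates. Swab: thin upright at scene (208,247) / top ~(406,243). The two other items in the rack, at scene (231,247) and (255,240), look like capped tubes. Block: the grey one in the dock at scene (432,245) / top (223,222). The purple look-alike at scene (400,203) / top (226,296) is excluded. I'll check these in close crops.

Run:
```python
import cv2, numpy as np
S=cv2.imread("pics/scene0.png");T=cv2.imread("pics/top0.png")
def cr(im,x,y,w=80,h=60): return cv2.resize(im[y:y+h,x:x+w],(400,300),interpolation=cv2.INTER_CUBIC)
m=np.vstack([np.hstack([cr(S,195,228),cr(S,392,222)]),np.hstack([cr(T,345,222),cr(T,185,193)])])
cv2.imwrite("pics/m1.png",m)
```

```text
(no output)
```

View pics/m1.png

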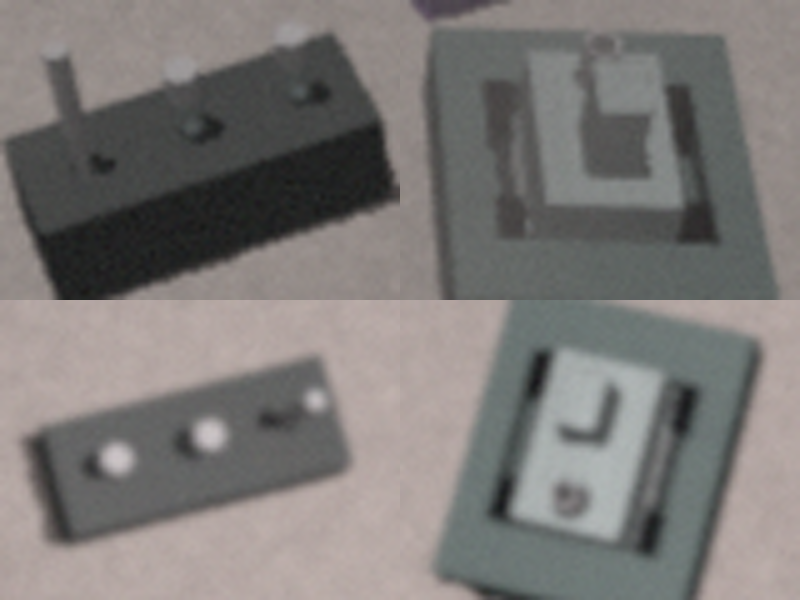

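The crops confirm it. Swab: a tall, thin stick in the rack hole at scene (206,238) / top (408,242). The other two are capped tubes. The grey block has its vial at scene (432.6,230.4) / top (219.2,233), and its grip at scene (438,239) / top (224.6,215).

```bash
cat > h.py <<'E'
import numpy as np, cv2
def load(n): return dict(np.load(n))
def P(c): return c["intrinsics"]@c["world_to_cam"][:3]
def tri(c1,p1,c2,p2):
    X=cv2.triangulatePoints(P(c1),P(c2),np.float64(p1).reshape(2,1),np.float64(p2).reshape(2,1)); return (X[:3]/X[3]).ravel()
def atz(c,p,z):
    M=P(c); A=np.c_[M[:,0],M[:,1],M[:,2]*z+M[:,3]]; X=np.linalg.solve(A,[p[0],p[1],1]); return np.r_[X[:2]/X[2],z]
def proj(c,X):
    q=P(c)@np.r_[X,1]; return q[:2]/q[2]
E
python3 - <<'E'
from h import *
S=load("scene0.npz");T=load("top0.npz")
np.set_printoptions(precision=1,suppress=True)
st=lambda x,y,X,Y:(X+x/5-.4,Y+y/5-.4)
for n,a,b in [("swabtop",st(56,47,195,228),st(316,100,345,222)),("tube mid",st(180,70,195,228),st(210,135,345,222)),("tube far",st(290,35,195,228),st(117,160,345,222)),
 ("vial",st(203,43,392,222),st(171,200,185,193)),("grip",st(230,85,392,222),st(198,105,185,193))]:
    X=tri(S,a,T,b); print(n,X,proj(S,X)-a,proj(T,X)-b)
for n,z,ps in [("rack",50,[(40,135),(320,55),(350,165),(70,242)]),]:
    q=np.array([atz(T,st(x,y,345,222),z) for x,y in ps]);print(n,q,q.mean(0),cv2.minAreaRect(q[:,:2].astype('f4')))
ps=[(150,50),(265,75),(237,250),(113,215)]
q=np.array([atz(T,st(x,y,185,193),60) for x,y in ps]);print("block top",q)
img=T["img"]; hsv=cv2.cvtColor(img,cv2.COLOR_RGB2HSV)
# dock outline by depth
d=T["depth"];v,u=np.mgrid[0:480,0:640];K=T["intrinsics"]
C=np.stack([(u-K[0,2])/K[0,0]*d,(v-K[1,2])/K[1,1]*d,d,np.ones_like(d)],-1)
W=C@np.linalg.inv(T["world_to_cam"]).T
np.save("W.npy",W)
for n,(u0,u1,v0,v1),zr in [("dock",(185,265,185,268),(30,130)),("rack",(345,420,228,275),(40,60)),("jar",(290,325,225,260),(65,90))]:
    w=W[v0:v1,u0:u1].reshape(-1,4);w=w[(w[:,2]>zr[0])&(w[:,2]<zr[1])]
    print(n,len(w),cv2.minAreaRect(w[:,:2].astype('f4')),np.percentile(w[:,2],[5,50,95,100]))
E
```

```text
swabtop [ 541.7 -243.6  117.9] [0.3 0. ] [0.3 0. ]
tube mid [ 528.9 -198.1   83.9] [0.4 0. ] [0.4 0. ]
tube far [ 515.7 -151.6   83.2] [0.3 0. ] [0.3 0. ]
vial [564.4 223.7  76.5] [-0.7  0.1] [-0.7 -0.2]
grip [609.9 212.7  97.3] [-2.4  0.3] [-2.4 -0.8]
rack [[ 532.7 -115.6   50. ]
 [ 576.8 -260.5   50. ]
 [ 519.7 -274.7   50. ]
 [ 478.  -130.9   50. ]] [ 526.8 -195.4   50. ] ((527.417236328125, -195.7024688720703), (58.79095458984375, 152.0118865966797), 16.159526824951172)
block top [[645.  240.   60. ]
 [632.8 180.7  60. ]
 [541.7 190.8  60. ]
 [558.7 254.2  60. ]]
dock 2950 ((593.2587890625, 220.3367919921875), (132.37310791015625, 165.0591278076172), 77.2326889038086) [ 35.3  40.9  77.9 105.7]
rack 1267 ((528.4951782226562, -195.2095947265625), (60.378116607666016, 151.04751586914062), 15.337570190429688) [46.  49.7 53.2 59.6]
jar 291 ((546.5321655273438, 1.1697139739990234), (46.535369873046875, 45.22027587890625), 1.0489246845245361) [70.8 74.8 77.9 82. ]
```

```bash
cat > mv.py <<'E'
# usage: mv.py x y z yaxis_deg  -> shift cm in tool axes, turn deg
import sys, numpy as np
from scipy.spatial.transform import Rotation as Ro
from station import telemetry
s=telemetry.sense(); R=Ro.from_quat(s["tool_rot"]).as_matrix(); p=np.array(s["ee_pos"])
x,y,z,a=map(float,sys.argv[1:5])
d=R.T@(np.array([x,y,z])-p)/10; cur=np.degrees(np.arctan2(R[1,1],R[0,1]))
t=(cur-a+90)%180-90
print("t",s["t"],"pos",p.round(2),"yaxis",round(cur,2),"shift",d.round(2),"turn",round(t,2),"j6",round(s["joints"][5],2),"tilt",np.degrees(np.arccos(-R[2,2])).round(2))
E
python3 mv.py 542 -243 200 16
```

```text
t 0.1 pos [205.22 589.87 213.94] yaxis 70.82 shift [-59.17 -67.6    1.48] turn 54.82 j6 -0.0 tilt 0.07
```

Request:
{"method": "step_arm", "body": {"series": "-59.2 -67.6 0 54.8;-59.2 -67.6 0 54.8;-59.2 -67.6 0 54.8;-59.2 -67.6 0 54.8;-59.2 -67.6 0 54.8;-59.2 -67.6 0 54.8;-59.2 -67.6 0 54.8;-59.2 -67.6 0 54.8;-59.2 -67.6 0 54.8;-59.2 -67.6 0 54.8;-59.2 -67.6 0 54.8;-59.2 -67.6 0 54.8", "jaw": 5}}

```text
t: 1.3
ee_pos: [430.6, 32.0, 214.7]
tool_rot: [0.602, 0.799, 0.0, 0.0]
ft_force: [-0.3, 0.6, -0.5]
finger_gap: 49.9
grip_force: 0.0
```

```bash
python3 mv.py 542 -243 210 16
```

```text
t 1.3 pos [430.61  32.03 214.66] yaxis 16.02 shift [-29.51   3.12   0.47] turn 0.02 j6 -0.21 tilt 0.02
```

Request:
{"method": "step_arm", "body": {"series": "-29.5 3.1 0 0;-29.5 3.1 0 0;-29.5 3.1 0 0;-29.5 3.1 0 0;-29.5 3.1 0 0;-29.5 3.1 0 0;-29.5 3.1 0 0;-29.5 3.1 0 0;-29.5 3.1 0 0"}}

```text
t: 2.2
ee_pos: [540.9, -240.0, 214.2]
tool_rot: [0.602, 0.799, -0.0, -0.001]
ft_force: [0.6, 0.4, 0.2]
finger_gap: 49.9
grip_force: 0.0
```

```bash
cat >> h.py <<'E'
def wrist(name):
    from station import telemetry, camera
    from scipy.spatial.transform import Rotation as Ro
    s=telemetry.sense(); c=camera("wrist")
    T=np.eye(4);T[:3,:3]=Ro.from_quat(s["tool_rot"]).as_matrix();T[:3,3]=s["ee_pos"]
    c=dict(c); c["world_to_cam"]=np.linalg.inv(T@c["tool_from_camera"])
    cv2.imwrite(f"pics/{name}.png",c["img"][:,:,::-1]); np.savez(name+".npz",**c); return c
E
python3 mv.py 542 -243 210 16
python3 - <<'E'
from h import *
c=wrist("w1"); print(c["tool_from_camera"].round(2),c["intrinsics"].round(1))
for X in [(541.7,-243.6,118),(541,-242,50),(528.9,-198,86)]: print(proj(c,X))
E
```

```text
t 2.2 pos [ 540.87 -239.96  214.16] yaxis 16.03 shift [-0.32  0.02  0.42] turn 0.03 j6 -0.7 tilt 0.08
[[  -0.     -0.96   -0.28   79.65]
 [   1.     -0.     -0.     -0.37]
 [   0.     -0.28    0.96 -169.  ]
 [   0.      0.      0.      1.  ]] [[394.2   0.  318.5]
 [  0.  394.2 234.9]
 [  0.    0.    1. ]]
[319.05248422 243.34942743]
[318.76984097 218.03977568]
[319.39179892 170.25675812]
```

View pics/w1.png

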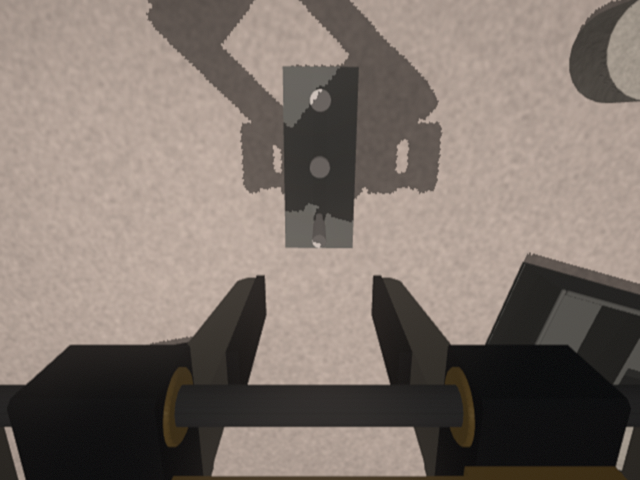

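The wrist picture shows the swab top at (318.5,243) and the rack hole at (319,218), within about 1 px of the prediction. The rack's edges line up with the tool. I'll descend and grasp.

Request:
{"method": "step_arm", "body": {"series": "-0.33 0.04 4.5 0;-0.33 0.04 9 0;-0.33 0.04 12 0;-0.33 0.04 13.6 0;-0.33 0.04 13.6 0"}}

```text
t: 2.75
ee_pos: [541.0, -241.9, 76.5]
tool_rot: [0.601, 0.799, -0.0, -0.002]
ft_force: [-0.3, -0.7, 0.1]
finger_gap: 50.2
grip_force: 0.0
```

Request:
{"method": "step_arm", "body": {"series": "-0 0 0 0;0 0 0 0;0 0 0 0;0 0 0 0;0 0 0 0;0 0 0 0", "jaw": 0.6}}

```text
t: 3.35
ee_pos: [543.0, -244.1, 79.0]
tool_rot: [0.602, 0.799, 0.0, 0.0]
ft_force: [-0.1, 0.2, 0.9]
finger_gap: 8.3
grip_force: 30.0
```

Request:
{"method": "step_arm", "body": {"series": "0 0 -2 0;0 0 -5 0;0 0 -9 0;0 0 -13 0;0 0 -15 0;0 0 -15 0"}}

```text
t: 3.95
ee_pos: [544.6, -244.8, 232.0]
tool_rot: [0.602, 0.799, 0.001, 0.003]
ft_force: [0.4, 0.1, -0.0]
finger_gap: 8.5
grip_force: 30.0
```

```bash
python3 - <<'E'
from h import *
c=wrist("w2")
from station import telemetry
print(telemetry.sense()["finger_gap"],telemetry.sense()["ee_pos"],telemetry.sense()["grip_force"])
cv2.imwrite("pics/w2c.png",cv2.resize(c["img"][100:460,200:440,::-1],(400,600)))
E
python3 mv.py 564.4 223.7 240 77
```

```text
8.357991113409037 [ 543.48948049 -244.28898848  229.68292008] 29.994153454899788
t 4.0 pos [ 543.49 -244.29  229.68] yaxis 16.01 shift [44.4  14.92 -1.08] turn -60.99 j6 -0.7 tilt 0.15
```

View pics/w2c.png

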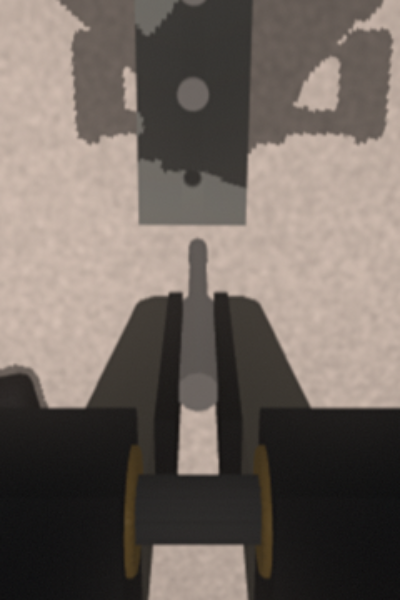

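The swab is held straight, with its head end at crop (198,243) and its handle top at (198,390). The tube cap and the emptied hole at (192,177) look undisturbed.

Request:
{"method": "step_arm", "body": {"series": "41.5 20.2 -1 -61;41.5 20.2 -1 -61;41.5 20.2 -1 -61;41.5 20.2 -1 -61;41.5 20.2 -1 -61;41.5 20.2 -1 -61;41.5 20.2 -1 -61;41.5 20.2 -1 -61;41.5 20.2 -1 -61;41.5 20.2 -1 -61;41.5 20.2 -1 -61;41.5 20.2 -1 -61"}}

```text
t: 5.2
ee_pos: [621.7, 209.4, 237.0]
tool_rot: [0.113, 0.994, -0.001, -0.001]
ft_force: [0.1, 0.2, -0.5]
finger_gap: 8.8
grip_force: 30.0
```

Request:
{"method": "step_arm", "body": {"series": "0 0 0 0;0 0 0 0;0 0 0 0"}}

```text
t: 5.5
ee_pos: [622.6, 209.4, 238.8]
tool_rot: [0.114, 0.994, -0.0, 0.0]
ft_force: [0.0, -0.0, -0.2]
finger_gap: 8.5
grip_force: 30.0
```

```bash
python3 - <<'E'
from h import *
c=wrist("w3")
cv2.imwrite("pics/w3c.png",cv2.resize(c["img"][0:345,90:550,::-1],(800,600),interpolation=cv2.INTER_CUBIC))
print(proj(c,(564.4,223.7,80)))
E
python3 mv.py 564.4 223.7 240 77
```

```text
[319.04353574 145.38183595]
t 5.55 pos [622.63 209.7  238.8 ] yaxis 76.95 shift [ 5.99  0.05 -0.12] turn -0.05 j6 -1.02 tilt 0.02
```

View pics/w3c.png

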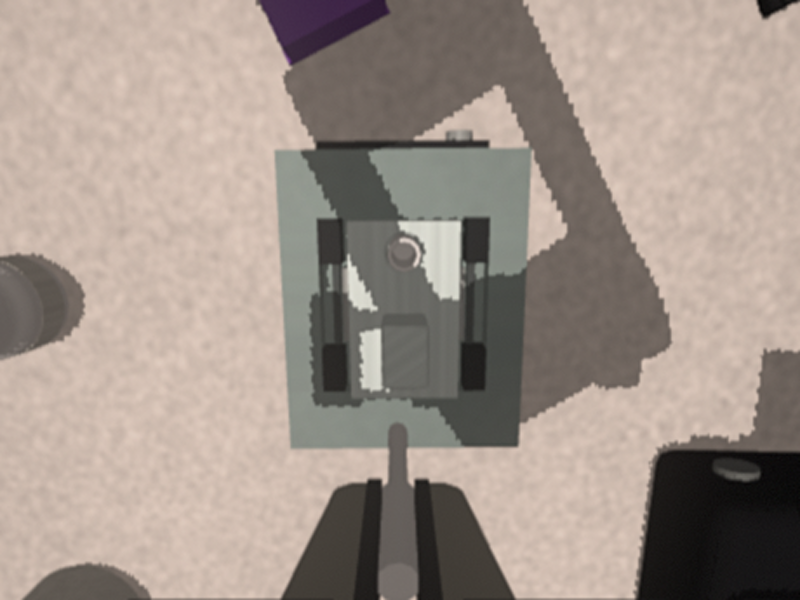

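The picture shows the vial mouth at crop (404.5,252), the grip top at about (381–428, 316–387), and the dock's top corners at (275,150), (531,150), (520,446) and (291,448). The vial lies about 3 mm along tool +y from the current line.

Run:
```python
from h import *
np.set_printoptions(precision=1,suppress=True)
c=load("w3.npz");T=load("top0.npz");S=load("scene0.npz")
f=lambda x,y:(90+(x+.5)*.575-.5,(y+.5)*.575-.5)
q=np.array([atz(c,f(*p),40) for p in [(275,150),(531,150),(520,446),(291,448)]])
print(q,q.mean(0)); m=lambda a,b:np.degrees(np.arctan2(*(b-a)[[1,0]]))
print("xdir",m(q[0],q[3]),m(q[1],q[2]),"ydir",m(q[1],q[0]),m(q[2],q[3]))
print("vial",atz(c,f(404.5,252),80)); g=np.array([atz(c,f(*p),100) for p in [(382,327),(428,327),(428,387),(384,387)]]);print("grip",g,g.mean(0))
b=np.array([atz(c,f(*p),60) for p in [(345,220),(461,220),(458,398),(348,398)]]);print("block",b,b.mean(0),m(b[0],b[3]),m(b[1],b[2]))
a=f(404.5,252)
for n,C,p in [("S",S,(392+203/5-.4,222+43/5-.4)),("T",T,(185+171/5-.4,193+200/5-.4))]: print(n,tri(c,a,C,p))
print("tip proj", proj(c,np.linalg.inv(c["world_to_cam"])[:3,3]))if 0 else None
from station import telemetry
from scipy.spatial.transform import Rotation as Ro
s=telemetry.sense();R=Ro.from_quat(s["tool_rot"]).as_matrix()
for z in (69,49,-39): print("swab pt expected",proj(c,s["ee_pos"]+R@[0,0,z]))
print("seen tip end",f(398,422),"top",f(398,580))
```

```text
[[503.2 174.1  40. ]
 [532.4 299.5  40. ]
 [686.5 266.   40. ]
 [658.2 139.1  40. ]] [595.1 219.7  40. ]
xdir -12.71392707306573 -12.283697828237338 ydir -103.13011884601892 -102.58680031612313
vial [564.5 226.5  80. ]
grip [[593.2 209.2 100. ]
 [598.  229.5 100. ]
 [625.3 223.4 100. ]
 [620.6 203.6 100. ]] [609.3 216.4 100. ]
block [[544.2 201.5  60. ]
 [557.  256.7  60. ]
 [645.1 236.9  60. ]
 [632.  180.6  60. ]] [594.6 218.9  60. ] -13.356189741861002 -12.650593988412005
S [564.4 225.7  76.3]
T [566.5 225.9  58.9]
swab pt expected [318.5 250.5]
swab pt expected [318.5 261.3]
swab pt expected [318.3 342.4]
seen tip end (318.6375, 242.43749999999997) top (318.6375, 333.28749999999997)
```

```bash
python3 mv.py 567.2 225.6 161 77
```

```text
t 5.55 pos [622.63 209.7  238.8 ] yaxis 76.95 shift [5.76 0.3  7.78] turn -0.05 j6 -1.02 tilt 0.02
```

Request:
{"method": "step_arm", "body": {"series": "3 0.2 2 0;5.76 0.3 4 0;5.76 0.3 6 0;5.76 0.3 7.8 0;5.76 0.3 7.8 0;5.76 0.3 7.8 0;5.76 0.3 7.8 0"}}

```text
t: 6.25
ee_pos: [567.9, 226.6, 161.8]
tool_rot: [0.113, 0.994, 0.0, 0.001]
ft_force: [1.0, 0.7, 1.0]
finger_gap: 8.9
grip_force: 30.0
```

```bash
python3 - <<'E'
from h import *
c=wrist("w4")
cv2.imwrite("pics/w4c.png",cv2.resize(c["img"][170:350,220:420,::-1],(660,594),interpolation=cv2.INTER_CUBIC))
print(proj(c,(564.8,226.1,80)))
E
python3 mv.py 567.2 225.6 161 77
```

```text
[316.19385173 240.16253326]
t 6.3 pos [567.92 226.62 161.78] yaxis 77.0 shift [ 0.05 -0.12  0.08] turn -0.0 j6 -0.97 tilt 0.1
```

View pics/w4c.png

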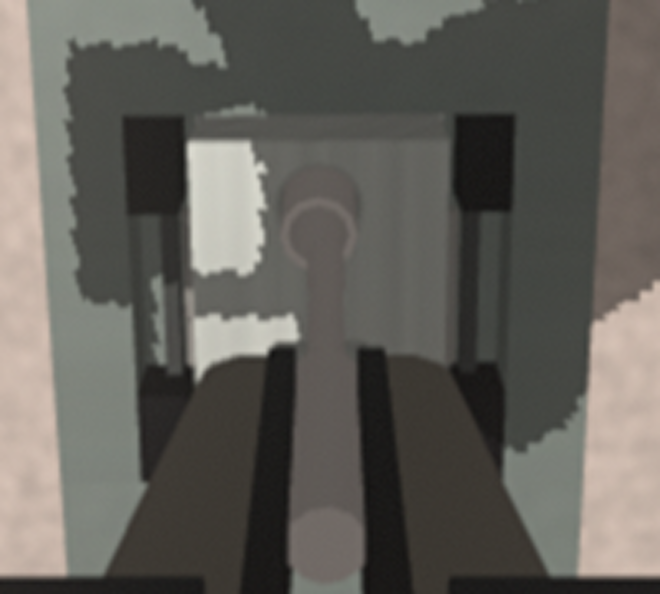

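The mouth ring is centred near crop (319.5,236) and the swab axis is at x≈326, so I need about -1.1 mm in tool y. I'll boost the contrast to find the tip in the other direction.

Run:
```python
from h import *
from station import telemetry
from scipy.spatial.transform import Rotation as Ro
c=load("w4.npz"); im=c["img"][215:285,280:360,::-1]
im=cv2.resize(im,(800,700)[:2] if 0 else (685,600),interpolation=cv2.INTER_CUBIC)
g=cv2.bilateralFilter(im,9,20,9).astype(float); g=np.clip((g-50)*4,0,255).astype('u1'); cv2.imwrite("pics/w4d.png",g)
s=telemetry.sense();R=Ro.from_quat(s["tool_rot"]).as_matrix()
for x in (0,3):
  for z in (69,49,-39): print(x,z,proj(c,s["ee_pos"]+R@[x,0,z]))
```

```text
0 69 [318.11153738 250.60943226]
0 49 [318.06144363 261.4176692 ]
0 -39 [317.68558427 342.51316316]
3 69 [318.10549516 246.11790432]
3 49 [318.05471667 256.59148139]
3 -39 [317.67281724 335.36208978]
```

View pics/w4d.png

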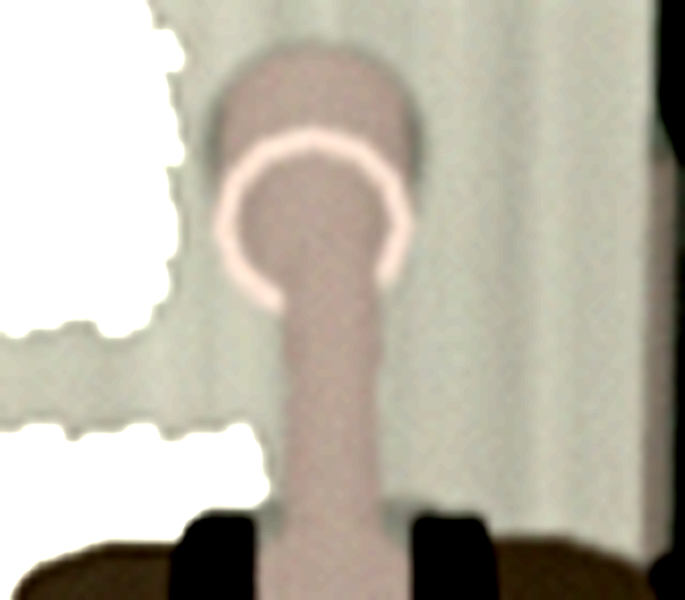

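Ring centre is at (314,225) in this crop, i.e. pixel (316.7,241.3), and the swab axis is at x=332. The handle top at v≈335 puts the swab +3 mm in tool x with no lean. Shift: about -0.07 cm in x and -0.12 cm in y.

Request:
{"method": "step_arm", "body": {"series": "-0.07 -0.12 0 0;-0.07 -0.12 0 0;-0.07 -0.12 1 0;-0.07 -0.12 1.8 0;-0.07 -0.12 2.6 0"}}

```text
t: 6.8
ee_pos: [567.1, 225.1, 133.5]
tool_rot: [0.113, 0.994, -0.0, -0.0]
ft_force: [-0.3, -0.3, 0.4]
finger_gap: 8.3
grip_force: 30.0
```

Request:
{"method": "step_arm", "body": {"series": "0 0 1.2 0;0 0 2.2 0;0 0 3 0;0 0 3.4 0;0 0 3.4 0;0 0 3.4 0"}}

```text
t: 7.4
ee_pos: [567.7, 225.3, 100.7]
tool_rot: [0.113, 0.994, 0.0, 0.0]
ft_force: [-0.0, -0.2, 0.6]
finger_gap: 8.8
grip_force: 30.0
```

```bash
python3 mv.py 567.2 225.6 97 77
```

```text
t 7.4 pos [567.67 225.28 100.75] yaxis 77.02 shift [0.05 0.02 0.37] turn 0.02 j6 -0.97 tilt 0.01
```

Request:
{"method": "step_arm", "body": {"series": "0 0 0.1 0;0 0 0.2 0;0 0 0.25 0;0 0 0.25 0"}}

```text
t: 7.8
ee_pos: [567.5, 225.2, 98.1]
tool_rot: [0.113, 0.994, 0.0, 0.0]
ft_force: [-0.2, -0.3, 0.4]
finger_gap: 8.7
grip_force: 30.0
```

Request:
{"method": "step_arm", "body": {"series": "0 0 0 0;0 0 0 0;0 0 0 0;0 0 0 0", "jaw": 3}}

```text
t: 8.2
ee_pos: [567.5, 225.2, 98.1]
tool_rot: [0.113, 0.994, -0.0, -0.0]
ft_force: [0.4, 0.4, 1.3]
finger_gap: 29.4
grip_force: 0.0
```

Request:
{"method": "step_arm", "body": {"series": "0 0 -3 0;0 0 -6 0;-1 0 -9 0;-3 0 -11 0;-5 0 -12 0;-6 0 -12 0;-6 0 -12 0;-6 0 -12 0"}}

```text
t: 9.0
ee_pos: [624.8, 211.5, 216.6]
tool_rot: [0.113, 0.994, -0.0, -0.001]
ft_force: [-0.0, -0.2, -0.4]
finger_gap: 29.8
grip_force: 0.0
```

```bash
python3 - <<'E'
from h import *
c=wrist("w5")
cv2.imwrite("pics/w5c.png",cv2.resize(c["img"][0:345,90:550,::-1],(800,600),interpolation=cv2.INTER_CUBIC))
b=(565.6,226.2)
for z in (136,80): print(z,proj(c,(*b,z)))
E
python3 mv.py 610 216 82 77
```

```text
136 [319.76786932 151.8234611 ]
80 [319.66218361 146.31922687]
t 9.05 pos [624.57 211.66 216.72] yaxis 77.02 shift [ 1.49  0.11 13.47] turn 0.02 j6 -1.02 tilt 0.15
```

View pics/w5c.png

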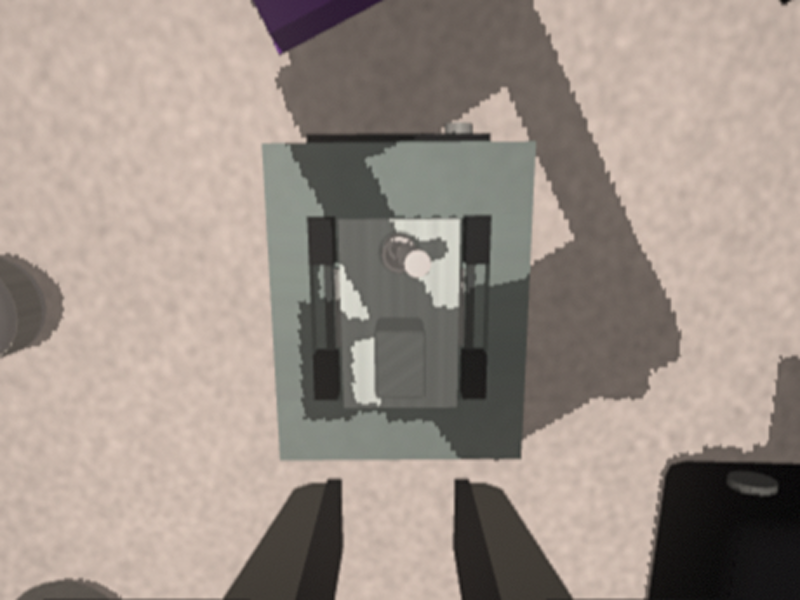

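The swab stands in the vial. Its top is at crop (417,264), leaning about 6 mm to the left, which the bore's play allows. The grip is at (375–425, 330–398) and the block is still seated. Next I'll take the grip.

```bash
python3 mv.py 609.4 216.1 78 77.1
```

```text
t 9.05 pos [624.57 211.66 216.72] yaxis 77.02 shift [ 1.55  0.11 13.87] turn -0.08 j6 -1.02 tilt 0.15
```

Request:
{"method": "step_arm", "body": {"series": "1.55 0.1 2 0;1.55 0.1 6 0;1.55 0.1 10 0;1.55 0.1 13 0;1.55 0.1 13.9 0;1.55 0.1 13.9 0;1.55 0.1 13.9 0", "jaw": 4}}

```text
t: 9.75
ee_pos: [611.7, 216.6, 80.3]
tool_rot: [0.113, 0.994, 0.0, 0.001]
ft_force: [0.7, -0.3, 0.3]
finger_gap: 40.0
grip_force: 0.0
```

Request:
{"method": "step_arm", "body": {"series": "0 0 0 0;0 0 0 0;0 0 0 0;0 0 0 0;0 0 0 0", "jaw": 1.5}}

```text
t: 10.25
ee_pos: [611.8, 216.1, 80.4]
tool_rot: [0.113, 0.994, 0.0, 0.001]
ft_force: [-1.3, -2.8, 6.4]
finger_gap: 22.0
grip_force: 30.0
```

Grip is firm (22 mm gap, 30 N). Next I push left (+y tool) in small steps at constant height, watching the forces.

Request:
{"method": "step_arm", "body": {"series": "0 0.15 0 0;0 0.3 0 0;0 0.45 0 0;0 0.6 0 0;0 0.6 0 0"}}

```text
t: 10.75
ee_pos: [612.4, 219.0, 80.6]
tool_rot: [0.112, 0.994, -0.002, 0.0]
ft_force: [-3.1, -15.1, 13.7]
finger_gap: 21.8
grip_force: 30.0
```

```bash
cat > st.py <<'E'
import numpy as np
from h import *
from station import telemetry, camera
from scipy.spatial.transform import Rotation as Ro
np.set_printoptions(precision=2,suppress=True)
s=telemetry.sense();R=Ro.from_quat(s["tool_rot"]).as_matrix()
print(s["t"],s["ee_pos"],"F tool",R.T@s["ft_force"],"M tool",R.T@s["torque"],"gap",s["finger_gap"],"tilt x",np.degrees(R[2,:2]))
# block top plane, dock top plane from scene depth
n=2
for nm in ["scene"]:
    c=camera(nm);d=c["depth"];K=c["intrinsics"];v,u=np.mgrid[0:480,0:640]
    C=np.stack([(u-K[0,2])/K[0,0]*d,(v-K[1,2])/K[1,1]*d,d,np.ones_like(d)],-1)
    W=C@np.linalg.inv(c["world_to_cam"]).T
    a=np.radians(-12.8);D=np.array([595.1,219.7]);rel=W[...,:2]-D
    X=rel@[np.cos(a),np.sin(a)];Y=rel@[-np.sin(a),np.cos(a)];Z=W[...,2]
    def fit(m,name):
        if m.sum()<15: print(name,"few",m.sum());return
        A=np.c_[X[m],Y[m],np.ones(m.sum())];z=Z[m]
        w=np.ones(len(z),bool)
        for _ in range(5):
            co=np.linalg.lstsq(A[w],z[w],rcond=None)[0];r=z-A@co;w=np.abs(r)<max(2,1.5*np.std(r[w]))
        print(nm,name,w.sum(),"slope x,y deg",np.degrees(np.arctan(co[:2])),"z0",co[2])
    fit((np.abs(X)<40)&(np.abs(Y)<30)&(Z>52)&(Z<80)&(X>20),"block")
    fit((np.abs(X)<95)&(np.abs(Y)<80)&(Z>25)&(Z<49)&((X>52)|(Y>44)|(Y<-44)),"dock")
E
python3 st.py
```

```text
10.75 [612.42 219.    80.59] F tool [ -0.32 -15.48 -13.68] M tool [ 3.15 -0.11 -0.15] gap 21.8295480563327 tilt x [-0.04 -0.27]
scene block 132 slope x,y deg [ 1.3  -0.12] z0 59.02754210457302
scene dock 1282 slope x,y deg [ 0.06 -0.03] z0 39.491901266637996
```

Request:
{"method": "step_arm", "body": {"series": "0 0.15 0 0;0 0.3 0 0;0 0.4 0 0;0 0.4 0 0;0 0.4 0 0"}}

```text
t: 11.3
ee_pos: [613.1, 222.0, 80.7]
tool_rot: [0.112, 0.994, -0.003, -0.0]
ft_force: [-4.2, -19.3, 16.5]
finger_gap: 21.7
grip_force: 30.1
```

```bash
python3 st.py
```

```text
11.3 [613.08 222.04  80.66] F tool [ -0.19 -19.81 -16.42] M tool [ 3.82 -0.1  -0.24] gap 21.706067615431515 tilt x [-0.02 -0.34]
scene block 124 slope x,y deg [ 0.19 -0.81] z0 60.05155426560196
scene dock 1298 slope x,y deg [0.07 0.01] z0 39.490884607587276
```

Request:
{"method": "step_arm", "body": {"series": "0 0.15 0 0;0 0.3 0 0;0 0.4 0 0;0 0.4 0 0;0 0.4 0 0"}}

```text
t: 11.85
ee_pos: [613.9, 225.9, 80.7]
tool_rot: [0.112, 0.994, -0.003, -0.0]
ft_force: [-4.4, -19.2, 16.0]
finger_gap: 22.0
grip_force: 30.1
```

```bash
cat >> st.py <<'E'
m=(np.abs(X)<60)&(np.abs(Y)<110)&(Z>33)&(Z<46)
e=[np.percentile(Y[m&(X>x)&(X<=x+8)],[1,99]) for x in (48,56)]
print("dock edges Y",np.array(e).ravel(),"mid",np.mean(e))
E
python3 st.py
```

```text
11.85 [613.93 225.86  80.67] F tool [  0.06 -19.76 -15.89] M tool [ 3.88  0.   -0.27] gap 21.956701130682358 tilt x [-0.02 -0.34]
scene block 121 slope x,y deg [-1.81  0.01] z0 61.1386749177957
scene dock 1240 slope x,y deg [0.19 0.02] z0 39.444790823482926
dock edges Y [-58.67  66.12 -60.39  69.03] mid 4.022996325605185
```

The push tops out at about 20 N, so the dock may be sliding. I'll measure the dock and block motion against the first scene picture.

```bash
cat > dm.py <<'E'
# dock/block motion since start along dock axes, from scene camera by template matching
from h import *
from station import camera
S=load("scene0.npz"); c=camera("scene"); a=np.radians(-12.8)
ex=np.array([np.cos(a),np.sin(a),0]);ey=np.array([-np.sin(a),np.cos(a),0]);D=np.array([595.1,219.7,0])
def warp(cam,z,x0,x1,y0,y1,r=4):
    n,m=int((x1-x0)*r),int((y1-y0)*r); yy,xx=np.mgrid[0:n,0:m]
    w=D+ (x0+yy/r)[...,None]*ex+(y1-xx/r)[...,None]*ey+[0,0,z]
    q=np.c_[w.reshape(-1,3),np.ones(n*m)]@P(cam).T; q=(q[:,:2]/q[:,2:]).astype('f4').reshape(n,m,2)
    return cv2.GaussianBlur(cv2.cvtColor(cv2.remap(cam["img"],q[...,0],q[...,1],cv2.INTER_CUBIC),cv2.COLOR_RGB2GRAY).astype('f4'),(0,0),3)
def move(nm,z,b,zc=None,M=12):
    t=warp(S,z,*b); b2=(b[0]-M,b[1]+M,b[2]-M,b[3]+M)
    r=cv2.matchTemplate(warp(c,z if zc is None else zc,*b2),t,cv2.TM_CCOEFF_NORMED);_,mx,_,l=cv2.minMaxLoc(r)
    print(nm,"dx %.1f dy %.1f"%(l[1]/4-M,M-l[0]/4),"score %.2f"%mx)
move("dock front",40,(52,88,-75,75)); move("dock left corner",40,(45,90,40,75)); move("dock right corner",40,(45,90,-75,-40)); move("block front",60,(28,52,-34,34))
cv2.imwrite("pics/sc_now.png",cv2.resize(c["img"][170:320,370:500,::-1],(520,600),interpolation=cv2.INTER_CUBIC))
E
python3 dm.py
```

```text
dock front dx 12.0 dy 6.2 score 0.45
dock left corner dx 12.0 dy 0.5 score 0.61
dock right corner dx 1.0 dy 6.8 score 0.95
block front dx 10.0 dy 8.2 score 0.69
```

View pics/sc_now.png

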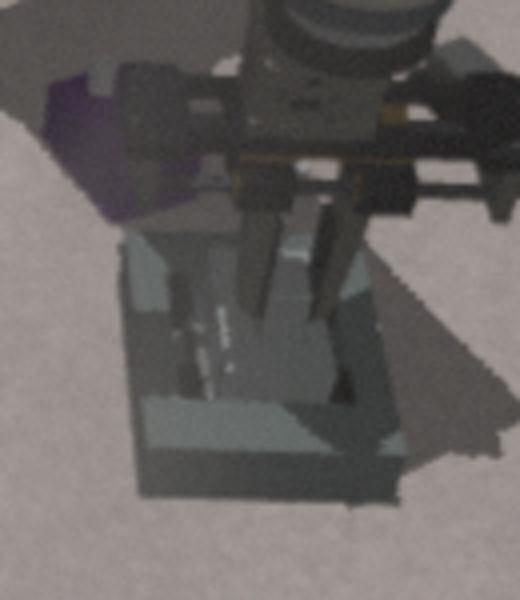

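The picture shows the dock has slid about 7 mm left with the block still unleaned. The deep pad overlap resists the lean and the dock friction gives way. I'll regrip only the top few mm of the grip, which gives more lever and lets the block pivot between the pads, and press down while pushing.

Request:
{"method": "step_arm", "body": {"series": "0 -0.2 0 0;0 -0.4 0 0;0 -0.4 0 0"}}

```text
t: 12.25
ee_pos: [613.7, 225.0, 80.4]
tool_rot: [0.113, 0.994, -0.0, 0.001]
ft_force: [-1.8, -5.2, 8.7]
finger_gap: 21.7
grip_force: 30.0
```

Request:
{"method": "step_arm", "body": {"series": "0 0 0 0;0 0 -0.6 0;0 0 -1.25 0;0 0 -1.25 0", "jaw": 3}}

```text
t: 12.65
ee_pos: [614.1, 226.4, 92.9]
tool_rot: [0.113, 0.994, 0.001, 0.001]
ft_force: [0.7, -0.5, 0.5]
finger_gap: 29.8
grip_force: 0.0
```

Request:
{"method": "step_arm", "body": {"series": "0 0 0 0;0 0 0 0;0 0 0 0;0 0 0 0", "jaw": 1.5}}

```text
t: 13.05
ee_pos: [613.2, 224.4, 91.9]
tool_rot: [0.113, 0.994, -0.001, -0.0]
ft_force: [-2.0, -7.0, 7.3]
finger_gap: 21.6
grip_force: 30.0
```

Request:
{"method": "step_arm", "body": {"series": "0 0 0.2 0;0 0 0.4 0;0 0.2 0.4 0;0 0.4 0.4 0;0 0.6 0.4 0;0 0.6 0.4 0"}}

```text
t: 13.65
ee_pos: [615.0, 228.3, 91.7]
tool_rot: [0.112, 0.994, -0.003, 0.001]
ft_force: [-10.7, -18.6, 37.9]
finger_gap: 21.3
grip_force: 31.0
```

```bash
python3 st.py; python3 dm.py
```

```text
13.65 [615.05 228.33  91.72] F tool [  6.17 -20.7  -37.78] M tool [ 4.2   1.06 -0.2 ] gap 21.311926262566363 tilt x [-0.09 -0.29]
scene block 104 slope x,y deg [-0.96 -3.26] z0 62.19561332603654
scene dock 1229 slope x,y deg [ 0. -0.] z0 39.50944499742795
dock edges Y [-60.02  67.53 -60.63  69.12] mid 4.002532648310606
dock front dx 12.0 dy 7.0 score 0.43
dock left corner dx 2.8 dy 4.2 score 0.67
dock right corner dx 0.8 dy 6.8 score 0.95
block front dx 10.2 dy 8.8 score 0.67
```

Now the block leans (3.3°) with the dock stationary. I'll push further.

Request:
{"method": "step_arm", "body": {"series": "0 0.2 0 0;0 0.4 0 0;0 0.6 0 0;0 0.6 0 0"}}

```text
t: 14.15
ee_pos: [617.1, 235.3, 92.5]
tool_rot: [0.112, 0.994, -0.002, 0.001]
ft_force: [-10.1, -16.3, 42.4]
finger_gap: 22.3
grip_force: 32.6
```

```bash
python3 st.py; python3 dm.py|grep right
```

```text
14.15 [617.08 235.34  92.48] F tool [  6.07 -18.22 -42.34] M tool [ 3.93  1.27 -0.17] gap 22.33513708677132 tilt x [-0.17 -0.17]
scene block 111 slope x,y deg [-0.97 -7.24] z0 65.6437645188485
scene dock 1237 slope x,y deg [ 0.1  -0.12] z0 39.50855027443268
dock edges Y [-60.45  67.79 -59.05  68.81] mid 4.275522205997804
dock right corner dx 0.8 dy 6.5 score 0.96
```

Request:
{"method": "step_arm", "body": {"series": "0 0.15 0 0;0 0.3 0 0;0 0.3 0 0"}}

```text
t: 14.55
ee_pos: [617.5, 236.9, 92.7]
tool_rot: [0.112, 0.994, -0.003, 0.001]
ft_force: [-11.5, -21.1, 47.1]
finger_gap: 22.6
grip_force: 33.7
```

```bash
python3 st.py; python3 dm.py|grep right
```

```text
14.55 [617.49 236.93  92.7 ] F tool [  6.42 -23.37 -46.97] M tool [ 5.14  1.19 -0.17] gap 22.618284772110417 tilt x [-0.15 -0.3 ]
scene block 82 slope x,y deg [-2.89 -5.5 ] z0 68.07137306912115
scene dock 1211 slope x,y deg [ 0.18 -0.03] z0 39.56342950704125
dock edges Y [-60.3   67.12 -60.68  69.04] mid 3.7934368092521034
dock right corner dx 0.5 dy 6.5 score 0.97
```

The force rises again at the hard stop after a 7 mm jump at falling force, so the right side has popped. Now I'll lean it right, easing upward as the block climbs.

Request:
{"method": "step_arm", "body": {"series": "0 -0.3 -0.1 0;0 -0.6 -0.2 0;0 -0.9 -0.3 0;0 -1.2 -0.4 0;0 -1.4 -0.4 0;0 -1.4 -0.4 0"}}

```text
t: 15.25
ee_pos: [615.5, 228.8, 93.4]
tool_rot: [0.113, 0.994, 0.002, 0.002]
ft_force: [1.0, 6.3, 8.7]
finger_gap: 22.3
grip_force: 30.0
```

```bash
python3 st.py; python3 dm.py|grep right
```

```text
15.25 [615.5  228.8   93.41] F tool [ 0.46  6.43 -8.66] M tool [-0.97  0.   -0.2 ] gap 22.260961173670832 tilt x [-0.21  0.26]
scene block 117 slope x,y deg [ 0.47 -7.8 ] z0 64.69617067797417
scene dock 1276 slope x,y deg [ 0.17 -0.01] z0 39.36942429019878
dock edges Y [-60.35  68.07 -60.73  69.31] mid 4.075857564528624
dock right corner dx 0.8 dy 6.5 score 0.96
```

Still tilted 7.8° with almost no load, so the right roller is holding it. Pressing down and pushing right.

Request:
{"method": "step_arm", "body": {"series": "0 -0.1 0.3 0;0 -0.2 0.5 0;0 -0.4 0.5 0;0 -0.6 0.5 0;0 -0.8 0.5 0;0 -0.8 0.5 0"}}

```text
t: 15.95
ee_pos: [617.9, 225.7, 93.2]
tool_rot: [0.114, 0.993, 0.006, 0.006]
ft_force: [0.7, 19.9, 31.5]
finger_gap: 22.3
grip_force: 30.2
```

```bash
python3 st.py; python3 dm.py|grep right
```

```text
15.95 [617.86 225.66  93.15] F tool [  3.49  20.01 -31.24] M tool [-3.57  0.84 -0.04] gap 22.279665624228077 tilt x [-0.63  0.81]
scene block 126 slope x,y deg [-2.26 -5.41] z0 65.85007265685257
scene dock 1261 slope x,y deg [-0.   0.1] z0 39.45615167140968
dock edges Y [-60.31  65.76 -60.93  67.22] mid 2.933859850310082
dock right corner dx 1.5 dy 6.5 score 0.91
```

Request:
{"method": "step_arm", "body": {"series": "0 -0.2 0.1 0;0 -0.4 0.1 0;0 -0.6 0.1 0;0 -0.6 0.1 0"}}

```text
t: 16.45
ee_pos: [618.7, 219.9, 93.9]
tool_rot: [0.113, 0.993, 0.007, 0.009]
ft_force: [2.7, 17.7, 39.1]
finger_gap: 21.8
grip_force: 30.2
```

```bash
python3 st.py; python3 dm.py|grep right
```

```text
16.45 [618.73 219.95  93.85] F tool [  0.72  18.45 -38.79] M tool [-3.37  0.29 -0.14] gap 21.84145938731055 tilt x [-0.89  0.89]
scene block 133 slope x,y deg [-1.99 -2.12] z0 66.65022899113134
scene dock 1274 slope x,y deg [0.08 0.  ] z0 39.51138309096125
dock edges Y [-60.23  67.97 -58.93  69.01] mid 4.455148264602517
dock right corner dx 1.8 dy 6.2 score 0.87
```

Request:
{"method": "step_arm", "body": {"series": "0 -0.2 0 0;0 -0.4 0 0;0 -0.6 0 0;0 -0.8 0 0;0 -0.8 0 0"}}

```text
t: 17.05
ee_pos: [618.6, 213.0, 94.7]
tool_rot: [0.114, 0.993, 0.008, 0.01]
ft_force: [5.0, 19.5, 40.8]
finger_gap: 21.6
grip_force: 30.6
```

```bash
python3 st.py; python3 dm.py|grep right
```

```text
17.05 [618.56 212.95  94.7 ] F tool [ -1.2   20.83 -40.45] M tool [-4.37 -0.05 -0.11] gap 21.585543244980727 tilt x [-1.05  1.04]
scene block 130 slope x,y deg [-3.08  3.84] z0 69.49687773506403
scene dock 1324 slope x,y deg [0.09 0.1 ] z0 39.47010263228521
dock edges Y [-59.81  67.59 -60.59  63.6 ] mid 2.6994362525108
dock right corner dx 1.8 dy 5.8 score 0.77
```

Request:
{"method": "step_arm", "body": {"series": "0 -0.2 0 0;0 -0.4 0 0;0 -0.4 0 0"}}

```text
t: 17.45
ee_pos: [618.2, 209.4, 95.1]
tool_rot: [0.114, 0.993, 0.008, 0.011]
ft_force: [4.8, 20.1, 41.9]
finger_gap: 22.3
grip_force: 31.6
```

```bash
python3 st.py; python3 dm.py|grep right
```

```text
17.45 [618.19 209.37  95.07] F tool [ -0.9   21.43 -41.54] M tool [-4.69 -0.09 -0.08] gap 22.31689868862211 tilt x [-1.1   1.08]
scene block 130 slope x,y deg [-2.91  5.77] z0 70.48351635023792
scene dock 1353 slope x,y deg [ 0.13 -0.06] z0 39.46304427146356
dock edges Y [-60.08  68.46 -60.64  65.33] mid 3.2676346231670763
dock right corner dx 1.8 dy 5.5 score 0.76
```

Leaned 5.8° right with both sides up. I'll level it, unload, and regrip deeper and centred for the lift.

Request:
{"method": "step_arm", "body": {"series": "0 0.3 -0.1 0;0 0.6 -0.2 0;0 0.9 -0.3 0;0 1.2 -0.4 0;0 1.4 -0.5 0;0 1.4 -0.5 0"}}

```text
t: 18.15
ee_pos: [614.9, 217.6, 93.7]
tool_rot: [0.113, 0.994, 0.002, 0.004]
ft_force: [3.7, 4.6, 12.7]
finger_gap: 22.0
grip_force: 30.0
```

```bash
python3 st.py; python3 dm.py|grep right
```

```text
18.15 [614.92 217.59  93.69] F tool [ -2.65   5.38 -12.69] M tool [-1.02 -0.77 -0.11] gap 22.04402771178082 tilt x [-0.44  0.33]
scene block 126 slope x,y deg [-3.96 -0.05] z0 70.39543872049701
scene dock 1328 slope x,y deg [0.09 0.07] z0 39.39693485738152
dock edges Y [-60.11  68.26 -60.61  66.96] mid 3.625424504775488
dock right corner dx 1.5 dy 5.5 score 0.89
```

Request:
{"method": "step_arm", "body": {"series": "0 0.1 -0.25 0;0 0.1 -0.25 0"}}

```text
t: 18.45
ee_pos: [613.0, 217.8, 94.3]
tool_rot: [0.113, 0.994, 0.002, 0.002]
ft_force: [3.9, 5.2, 5.8]
finger_gap: 21.4
grip_force: 30.0
```

Request:
{"method": "step_arm", "body": {"series": "0 0 0 0;0 0 0 0;0.35 0 0.2 0;0.35 0 0.5 0;0.35 0 0.7 0;0.35 0 0.7 0", "jaw": 3.2}}

```text
t: 19.05
ee_pos: [607.2, 216.7, 85.4]
tool_rot: [0.113, 0.994, -0.0, -0.001]
ft_force: [0.3, -0.3, 0.6]
finger_gap: 31.9
grip_force: 0.0
```

```bash
python3 st.py
```

```text
19.05 [607.21 216.73  85.42] F tool [-0.38 -0.19 -0.62] M tool [-0.03 -0.03 -0.01] gap 31.878405976978204 tilt x [ 0.05 -0.04]
scene block 137 slope x,y deg [ 2.14 -0.44] z0 67.34814279689111
scene dock 1329 slope x,y deg [ 0.03 -0.09] z0 39.52173042880542
dock edges Y [-60.5   66.52 -60.37  66.93] mid 3.145583988525166
```

Request:
{"method": "step_arm", "body": {"series": "-0.3 0.1 0 0;-0.3 0.1 0 0"}}

```text
t: 19.3
ee_pos: [611.4, 217.4, 86.3]
tool_rot: [0.113, 0.994, 0.0, 0.0]
ft_force: [0.3, -0.0, 1.0]
finger_gap: 31.7
grip_force: 0.0
```

Request:
{"method": "step_arm", "body": {"series": "0 0 0 0;0 0 0 0;0 0 0 0;0 0 0 0;0 0 0 0", "jaw": 1.5}}

```text
t: 19.8
ee_pos: [611.3, 218.1, 86.4]
tool_rot: [0.113, 0.994, 0.001, 0.001]
ft_force: [0.9, 5.7, -0.9]
finger_gap: 22.2
grip_force: 29.9
```

Request:
{"method": "step_arm", "body": {"series": "0 0 -0.2 0;0 0 -0.4 0;0 0 -0.4 0"}}

```text
t: 20.1
ee_pos: [610.8, 218.0, 89.7]
tool_rot: [0.113, 0.994, 0.001, 0.0]
ft_force: [1.9, 4.7, -4.7]
finger_gap: 22.0
grip_force: 30.0
```

```bash
python3 st.py; python3 dm.py|grep right
```

```text
20.1 [610.77 218.04  89.66] F tool [-0.83  5.    4.7 ] M tool [-1.54 -0.06 -0.12] gap 21.995934453707868 tilt x [0.01 0.06]
scene block 129 slope x,y deg [-0.29  1.24] z0 72.82960702083517
scene dock 1313 slope x,y deg [ 0.01 -0.07] z0 39.47890133280557
dock edges Y [-60.27  68.13 -60.7   67.47] mid 3.655279465715134
dock right corner dx 0.8 dy 5.5 score 0.90
```

The load is just the block's weight (4.7 N) and the dock stays put. Lifting to about 12 mm clear and drifting 2 mm left to come off the wall.

Request:
{"method": "step_arm", "body": {"series": "0 0.1 -0.3 0;0 0.2 -0.6 0;0 0.25 -0.9 0;0 0.25 -1.3 0;0 0.25 -1.7 0;0 0.25 -2.1 0;0 0.25 -2.2 0;0 0.25 -2.2 0;0 0.25 -2.2 0;0 0.25 -2.2 0"}}

```text
t: 21.2
ee_pos: [611.2, 219.6, 111.9]
tool_rot: [0.113, 0.994, -0.0, -0.0]
ft_force: [0.5, -0.4, -5.2]
finger_gap: 21.8
grip_force: 29.9
```

```bash
sed -i 's/(Z<80)/(Z<100)/' st.py; python3 st.py; python3 dm.py|grep right
python3 - <<'E'
from h import *
c=wrist("w9"); s=load("w5.npz")
# swab top: bright round blob near its expected place
img=cv2.cvtColor(c["img"],cv2.COLOR_RGB2GRAY)
from station import telemetry
from scipy.spatial.transform import Rotation as Ro
t=telemetry.sense();R=Ro.from_quat(t["tool_rot"]).as_matrix()
g=np.array(t["ee_pos"])
print("expect swab top upright",proj(c,np.r_[(g+R@[45,0,0])[:2],170]))
d=c["depth"];K=c["intrinsics"];v,u=np.mgrid[0:480,0:640]
W=np.stack([(u-K[0,2])/K[0,0]*d,(v-K[1,2])/K[1,1]*d,d,np.ones_like(d)],-1)@np.linalg.inv(c["world_to_cam"]).T
rel=(W[...,:3]-g)@R; m=(np.hypot(rel[...,0]-45,rel[...,1])<22)&(W[...,2]>110)&(W[...,2]<200)&(d>0)
w=W[m]; print("pts",m.sum(),"z pct",np.percentile(w[:,2],[5,25,50,75,95]) if m.sum() else None, "top in tool",np.median(rel[m&(W[...,2]>np.percentile(w[:,2],70))],0))
E
```

```text
21.2 [611.21 219.65 111.88] F tool [-0.61 -0.31  5.17] M tool [ 0.02 -0.09 -0.01] gap 21.799824156072138 tilt x [ 0.02 -0.01]
scene block 152 slope x,y deg [1.16 1.29] z0 93.88470656901485
scene dock 1296 slope x,y deg [0.17 0.09] z0 39.455362219920076
dock edges Y [-60.32  68.15 -60.83  67.09] mid 3.520766156465383
dock right corner dx 0.8 dy 6.5 score 0.96
expect swab top upright [317.39855901 242.63486858]
pts 2039 z pct [113.10478554 133.90617746 161.26996386 169.58829436 170.5054358 ] top in tool [ 46.0856532   -4.28239355 -58.0465019 ]
```

Block top is at 94 mm, so its underside is 14 mm above the dock. The swab top is at 170 mm, exactly the seated height. The block is level and the dock flat, so I'm handing in.

```bash
python3 -c "
from station import env
print(env.hand_in())"
```

```text
the job is handed in; nothing more can be done
None
```

I handed the job in at about 21 s, with no verdict returned; at the last measurement the block was held level about 14 mm above the dock, rocked free left then right, with the swab on the vial floor and the dock flat on the bench but slid about 7 mm to the left by the first push.

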